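Push the retaining clip into the spindle groove

ROBOT

A 6-joint arm with a two-finger parallel gripper is mounted at the origin on a cart in front of the work surface, level with it; the furniture and walls round the work are solid. World frame = base frame: x ahead of the robot, y to its left, z up, the work surface at z = 0. Lengths are in m, angles in rad, forces in N, time in s.
With the tool pointing down it reaches from about 0.4 to 0.825 m from the base axis. Payload 7 kg.
Tool frame: the origin (TCP) lies at the very end of the fingers, on their centre line; the grasp point (between the pads) lies arm.grip_point_offset behind it (arm.grip_point_offset is the distance from the TCP to the grasp point, in m); z points along the fingers, y is the line along which they close (so a half turn about z gives the same grasp; the last joint's range is limited). The gripper opens to 88 mm and grips with 3 to 60 N. Pads are 19 mm wide; open, the fingers measure 130 mm over their backs; the gripper's body (78 mm by 193 mm) begins 47 mm behind the grasp point.
Start: joints at [1.589, 0.359, 0.012, 0, -1.224, -0.288], TCP at [0.18, 0.651, 0.227] pointing down, gripper open.
Joint ranges: [-3.07, 3.07], [-1.43, 2.12], [-1.02, 1.25], [-3.03, 1.67], [-3.05, -0], [-3.03, 3.03]. Speed limits (rad/s): [2.39, 2.39, 3.01, 3.14, 3.14, 3.14].

INTERFACE

Orientations are given as [roll, pitch, yaw] about the fixed x, y, z axes, in that order (R = Rz(yaw) Ry(pitch) Rx(roll)).
In Python, from station import arm gives the robot as it stands.
- The arm moves only by the shell command python3 -m crank 'ROWS' [OPENING] [FORCE]. ROWS is JSON, a list of rows, each an object of numbers: "dx", "dy", "dz": the shift along the tool's x, y, z in cm; "wx", "wy", "wz": the turn, a rotation vector about the tool's x, y, z in degrees. A call has exactly 10 rows; each row is the pose to reach, as a shift and turn from the pose commanded when the call began, along the tool's axes at that moment; what a row does not reach only later rows make up. A row lasts 1/8 s, in which the tool goes at most 62.5 mm and 10.7 degrees, less where a joint would pass 70% of its speed; a pose out of reach is approached as far as the arm can. A call with a gripper value outside its range is refused whole. OPENING is the finger opening in cm, from 0 to 8.76, set as the call begins (- or left out, the last holds). The fingers move at their own pace and stop on an object; FORCE is the grip in N (left out, the last holds). Time passes only in rows, so rows that repeat a pose let the fingers close, or fill a call up. It gives the time, the measured TCP pose, the force, the opening and the grip force at its end, in the units of the state.
- arm.get_state(): the state, without advancing time (a new reading comes with each control period).
- arm.grab_frame(name): name is "scene" or "top" or "wrist"; returns the picture (384x512x3 uint8, red, green, blue); there is no depth.
- arm.calibration(name): a dict with "fx", "fy", "cx", "cy" (pixels), "world_from_camera" (4x4, takes a point from camera to world coordinates). Camera axes: x right, y down, z forward; pixel columns grow to the right and rows downward; lengths in m; the calibration is good to about 2 mm. The wrist camera is an equidistant fisheye: a pixel r from the principal point sees the ray r / f radians off the axis. A picture is of the moment at which its call begins: read the wrist's pose just before it. calibration takes no time and is no camera call; for the wrist camera it gives the pose at the moment of the call.
- arm.job_done(): hands the job in; it is judged then, once.
Trained networks look in the newest picture that a camera, given by its name, has taken for a name from the list of things; names that differ only in an ending like _2 or _b are one class to them, and where a whole thing is asked for, a point or a joint stands for the part that bears it (a point fixed in the world has none). Each returns a list of dicts, best first, with "confidence" (0 to 1); they miss things now and then, are a little off and sometimes report something else, mostly with a low value. They report only what shows in the picture. A call takes as long as a camera call. They do not tell look-alikes from the thing itself.
- arm.find_in(camera, query): "centre" ([x, y, z] in m, in world coordinates, good to about 4 mm: the middle of the surface that is visible of it).
- arm.masks_of(camera, query): "pixels" (384x512 bool, what is visible of it).
- arm.mark_of(camera, query): "centre" ([x, y, z] in m, in world coordinates, good to about 4 mm: a listed point, or the origin of a listed thing).
The state is a dict: "t": time; "q": joint angles; "qd": joint speeds; "joint_efforts": joint torques, N m; "eef_pos": TCP position; "ee_rot": TCP orientation; "force": force on the tool from outside, world axes, zero at the start; "moment": the same for the moment, N m; "width": finger opening in m; "gripper_force": force on a finger pad.
Only numpy, scipy, OpenCV 4.12 (cv2) and the standard library are available. Lean on these libraries where they do the work, as an engineer would, in place of code of your own. Each camera call takes 0.05 s, during which the arm holds its last target. There are 200 camera calls.

TASK

Pick up the loose retaining clip and push it sideways, mouth first, into the open groove of the spindle just above the pulley, until its two jaws have snapped shut behind the groove and it is fully home. Feel your way in gently: do not force the clip, the pulley or the spindle, and leave the oil bottle, the objective case and the hex key where they are. Let go of the clip when it is seated.

Things in the scene. Friction and masses are not known exactly. Their poses are not given: they have to be found in the camera images.
- clip: Loose flat dark steel retaining clip, a fork 6 mm thick, 0.08 kg, lying flat on the desk. Origin: on its underside, under the bore's centre; x points out of the open mouth, y left, z up. Back plate from x = -44 to -13 mm (front edge = floor of the bore), 44 mm wide, with a thumb tab on it. Two sprung jaws reach on to x = +15 mm, 43 mm wide outside. Home in the groove it has about 1.5 mm of play.
- clip_tab (a point): Middle of the clip's upright thumb tab, the place to grip: at x = -34, y = 0, z = 23 mm of the clip, with the clip's axes. The tab is 12 mm wide in y, 20 mm long in x, and stands from 6 to 40 mm above the clip's underside. After touching the pulley's face with the clip, lift it clear by 1 to 2 mm: pressed down while pushed, it jams.
- jaw_left (a joint): Angle of the +y jaw on its pin (clip x = -14, y = 18 mm), rad: 0 shut, 0.08 to 0.12 spread by the groove; sprung shut. The jaws' inner sides stand at y = +-14 mm; each ends in a round nose of 3 mm radius centred at x = 10, y = +-13 mm (20 mm between the noses), which must spread 2 mm to pass the groove.
- jaw_right (a joint): The same for the -y jaw. Pushing the clip in takes 4 to 10 N until the bore's centre is 10 mm short of the spindle's axis; there the noses pass the widest place and the jaws snap shut over the last 10 mm. When the floor of the bore meets the groove the push rises again, 2 to 3 N per mm or steeper: stop there, well below 25 N.
- stand: Aluminium bearing block screwed to the desk, 124 x 80 mm foot, 30 mm high. Origin: centre of its underside; x along its slot, away from the robot; z up. A spindle with a belt pulley is clamped upright in the slot, AT A PLACE NOT MEASURED: its axis is at y = 0 but up to 5 mm either way along x, and it sits, pulley and all, up to 8 mm above or below its nominal height. It does not yield.
- stand_axis (a point): Nominal axis of the spindle at the nominal height of the pulley's flat upper face, 62 mm above the desk; the stand's axes. Nominal sizes: pulley 84 mm diameter, its face at 62 mm; directly on it the groove, 24 mm diameter, 8.5 mm high (62 to 70.5 mm); above it the spindle's head, 40 mm diameter, 70.5 to 82 mm. The way in is from the robot's side, along the stand's +x.
- oil_bottle: Bystander: small black bottle, 30 mm diameter, 77 mm tall, upright to the right of the stand. Origin at the centre of its underside.
- objective_case: Bystander: round clear case, 44 mm diameter, 72 mm tall, upright behind the stand. Origin at the centre of its underside.
- hex_key: Bystander: bent steel key, 30 x 88 x 5 mm, lying on the desk in front of the stand. Origin at the centre of its underside.
Things that resemble listed ones, but are neither listed nor needed, are in the scene too. What is shaped like the clip but orange, purple or red is not meant.

How it is judged:
By the outcome, as a careful person would: the job done as asked, in the order asked, and still so for the second after the job is handed in, with the robot touching nothing.
It also fails if it takes over 67 s, if anything falls off the work surface, if the arm or the gripper's body presses on something with over 40 N, if the wrist force passes 120 N, or if a joint passes its speed limit or range.

## Working session

There is one attempt and no reset: what is moved stays moved. The work goes in short steps, Python scripts to look and compute and a shell command to move; the robot and the scene stay as the last step left them, time stands still between calls to the robot, and variables do not carry over. Pictures are saved under pics/ and viewed, at most 10 in all, crops included, and the job is handed in when it is done.

```bash
mkdir -p pics; ls; python3 - <<'E'
from station import arm
import cv2,numpy as np
s=arm.get_state();print(s, arm.grip_point_offset)
for c in("scene","top"):
    im=arm.grab_frame(c);cv2.imwrite(f"pics/{c}0.png",im[:,:,::-1])
    k=arm.calibration(c);print(c,k["fx"],k["cx"],k["cy"],np.round(k["world_from_camera"],3).tolist())
    for q in("clip","clip_tab","stand","stand_axis","oil_bottle","objective_case","hex_key"):
        print(q,[(np.round(d["centre"],3).tolist(),round(d["confidence"],2)) for d in arm.mark_of(c,q)])
E
```

```text
pics
{'t': 0.0, 'q': array([ 1.58913039e+00,  3.59356564e-01,  1.10781637e-02, -3.57058089e-04,
       -1.22413768e+00, -2.88126291e-01]), 'qd': array([ 6.74371552e-05,  1.15876310e-03,  3.73404308e-04, -1.31021565e-03,
        6.80853811e-05, -4.59288809e-04]), 'joint_efforts': array([-9.13362837e-04, -5.82715023e+01,  2.93074107e+01,  6.99759588e+00,
        7.00330449e-03, -1.49781799e-04]), 'eef_pos': array([0.17978491, 0.65010164, 0.22564948]), 'ee_rot': array([ 3.13994428e+00, -1.38482957e-04, -2.69913698e-01]), 'force': array([-0.01124895,  0.34429655, -0.29145865]), 'moment': array([-0.05657178, -0.00376439,  0.05247771]), 'gripper_force': 0.0, 'width': 0.08754943842293375} 0.0188
scene 356.23619603252075 251.09187353468963 195.83197944058566 [[0.775, -0.451, 0.443, 0.189], [-0.632, -0.533, 0.564, -0.641], [-0.018, -0.716, -0.697, 0.669], [0.0, 0.0, 0.0, 1.0]]
clip [([0.456, -0.087, -0.003], 0.8), ([0.547, -0.418, -0.002], 0.71), ([0.468, -0.37, -0.002], 0.71), ([0.657, -0.328, 0.004], 0.57), ([0.417, 0.056, 0.004], 0.49)]
clip_tab [([0.533, -0.449, 0.025], 0.95), ([0.692, -0
[... 414 characters left out ...]
76 248.6782315712581 192.6924443535199 [[-0.016, -0.993, 0.116, 0.408], [-1.0, 0.014, -0.02, -0.17], [0.018, -0.116, -0.993, 1.316], [0.0, 0.0, 0.0, 1.0]]
clip [([0.411, 0.052, -0.001], 0.77), ([0.658, -0.324, 0.0], 0.77), ([0.47, -0.368, 0.003], 0.74), ([0.459, -0.091, 0.001], 0.63), ([0.547, -0.418, -0.001], 0.49)]
clip_tab [([0.442, -0.37, 0.022], 0.68), ([0.689, -0.336, 0.019], 0.65), ([0.424, -0.094, 0.021], 0.61), ([0.534, -0.448, 0.025], 0.52), ([0.432, 0.081, 0.023], 0.52)]
stand [([0.571, -0.213, 0.003], 0.86)]
stand_axis [([0.57, -0.214, 0.058], 0.85)]
oil_bottle [([0.564, -0.344, 0.003], 0.45)]
objective_case [([0.68, -0.199, -0.001], 0.8)]
hex_key [([0.411, -0.242, 0.001], 0.37)]
```

View pics/scene0.png

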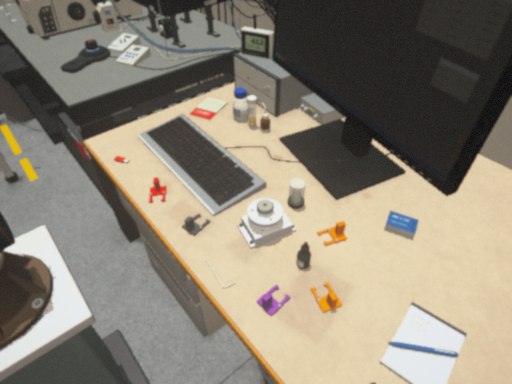

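View pics/top0.png

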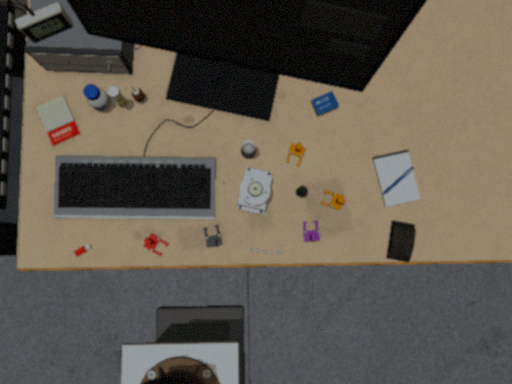

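The scene view shows the dark clip at about (195,225), with its mouth pointing away from the robot, and the stand at (266,220). In the top view the clip is at (212,236), the stand at (255,190), the hex key at (266,251) and the bottle at (302,191). The clip is at about (0.457, -0.09) and the stand at about (0.57, -0.214). I'll move over the clip and look with the wrist camera.

```bash
python3 -m crank '[{"dx":3,"dy":2.7,"wz":-2},{"dx":6.5,"dy":5.4,"wz":-4},{"dx":10,"dy":8.2,"wz":-6},{"dx":13,"dy":11,"wz":-8},{"dx":16.5,"dy":13.7,"wz":-10},{"dx":20,"dy":16.4,"wz":-12},{"dx":23,"dy":19,"wz":-14},{"dx":26,"dy":22,"wz":-17},{"dx":29.5,"dy":24.5,"wz":-19},{"dx":32.5,"dy":27.3,"wz":-21}]'
```

```text
$[0]: bad value
```

```bash
python3 -m crank '[{"dx":3,"dy":2.7,"dz":0,"wx":0,"wy":0,"wz":-2},{"dx":6.5,"dy":5.4,"dz":0,"wx":0,"wy":0,"wz":-4},{"dx":10,"dy":8.2,"dz":0,"wx":0,"wy":0,"wz":-6},{"dx":13,"dy":11,"dz":0,"wx":0,"wy":0,"wz":-8},{"dx":16.5,"dy":13.7,"dz":0,"wx":0,"wy":0,"wz":-10},{"dx":20,"dy":16.4,"dz":0,"wx":0,"wy":0,"wz":-12},{"dx":23,"dy":19,"dz":0,"wx":0,"wy":0,"wz":-14},{"dx":26,"dy":22,"dz":0,"wx":0,"wy":0,"wz":-17},{"dx":29.5,"dy":24.5,"dz":0,"wx":0,"wy":0,"wz":-19},{"dx":32.5,"dy":27.3,"dz":0,"wx":0,"wy":0,"wz":-21}]'
```

```text
t: 2.05
eef_pos: [0.4212, 0.2997, 0.2269]
ee_rot: [-3.141, -0.001, 0.098]
force: [0.5, 0.1, -0.3]
width: 0.0876
gripper_force: 0.0
```

```bash
python3 -m crank '[{"dx":0,"dy":4,"dz":0,"wx":0,"wy":0,"wz":0},{"dx":0,"dy":8.5,"dz":0,"wx":0,"wy":0,"wz":0},{"dx":0,"dy":13,"dz":0,"wx":0,"wy":0,"wz":0},{"dx":-0.5,"dy":17.5,"dz":0,"wx":0,"wy":0,"wz":0},{"dx":-1,"dy":22,"dz":0,"wx":0,"wy":0,"wz":0},{"dx":-1,"dy":26.5,"dz":0,"wx":0,"wy":0,"wz":0},{"dx":-1.5,"dy":31,"dz":0,"wx":0,"wy":0,"wz":0},{"dx":-2,"dy":36,"dz":0,"wx":0,"wy":0,"wz":0},{"dx":-2,"dy":40,"dz":0,"wx":0,"wy":0,"wz":0},{"dx":-2,"dy":40,"dz":0,"wx":0,"wy":0,"wz":0}]'
cat > h.py <<'E'
from station import arm
import cv2,numpy as np
def ray(c,u,v,K=None):
    k=K or arm.calibration(c);x=(u-k["cx"])/k["fx"];y=(v-k["cy"])/k["fy"]
    if c=="wrist":
        r=np.hypot(x,y);d=np.array([np.sinc(r/np.pi)*x,np.sinc(r/np.pi)*y,np.cos(r)])
    else: d=np.array([x,y,1.])
    T=np.array(k["world_from_camera"]);return T[:3,3],T[:3,:3]@(d/np.linalg.norm(d))
def at(c,u,v,z,K=None):
    o,d=ray(c,u,v,K);return o+d*(z-o[2])/d[2]
def tri(*R):
    A=0;b=0
    for o,d in R:
        P=np.eye(3)-np.outer(d,d);A=A+P;b=b+P@o
    return np.linalg.solve(A,b)
def marks(c,qs):
    for q in qs: print(c,q,[(np.round(d["centre"],4).tolist(),round(d["confidence"],2)) for d in arm.mark_of(c,q)])
E
python3 - <<'E'
from h import *
K=arm.calibration("wrist");im=arm.grab_frame("wrist");cv2.imwrite("pics/w1.png",cv2.resize(im[:,:,::-1],(768,576)))
np.savez("w1.npz",**{k:K[k] for k in("fx","fy","cx","cy","world_from_camera")},im=im)
print(K)
marks("wrist",("clip","clip_tab","stand","stand_axis","oil_bottle"))
E
```

```text
t: 3.3
eef_pos: [0.4389, -0.1014, 0.2266]
ee_rot: [3.141, -0.0, 0.093]
force: [0.2, 0.9, -0.1]
width: 0.0876
gripper_force: 0.0
{'fx': 297.3186396354542, 'fy': 297.3186396354542, 'cx': 257.3084451355744, 'cy': 195.6923766423905, 'world_from_camera': array([[ 9.16694871e-02, -9.62726937e-01, -2.54467187e-01,
         5.07817889e-01],
       [-9.95789296e-01, -8.84669772e-02, -2.40264849e-02,
        -9.40090871e-02],
       [ 6.19001380e-04,  2.55598196e-01, -9.66782902e-01,
         3.84259269e-01],
       [ 0.00000000e+00,  0.00000000e+00,  0.00000000e+00,
         1.00000000e+00]])}
wrist clip [([0.4634, -0.3679, -0.0015], 0.85), ([0.4611, -0.0913, 0.0038], 0.78), ([0.4174, 0.0558, -0.0009], 0.7), ([0.5423, -0.4224, -0.0025], 0.68), ([0.6563, -0.3266, 0.0016], 0.62)]
wrist clip_tab [([0.4321, 0.0853, 0.0236], 0.95), ([0.6879, -0.3396, 0.0224], 0.85), ([0.4321, -0.3696, 0.0234], 0.72), ([0.4241, -0.098, 0.0198], 0.62), ([0.535, -0.4541, 0.0227], 0.61)]
wrist stand [([0.5631, -0.3445, 0.001], 0.67), ([0.5664, -0.2108, -0.0011], 0.61)]
wrist stand_axis [([0.5699, -0.2105, 0.0609], 0.89)]
wrist oil_bottle [([0.5622, -0.3421, -0.0002], 0.8)]
```

View pics/w1.png

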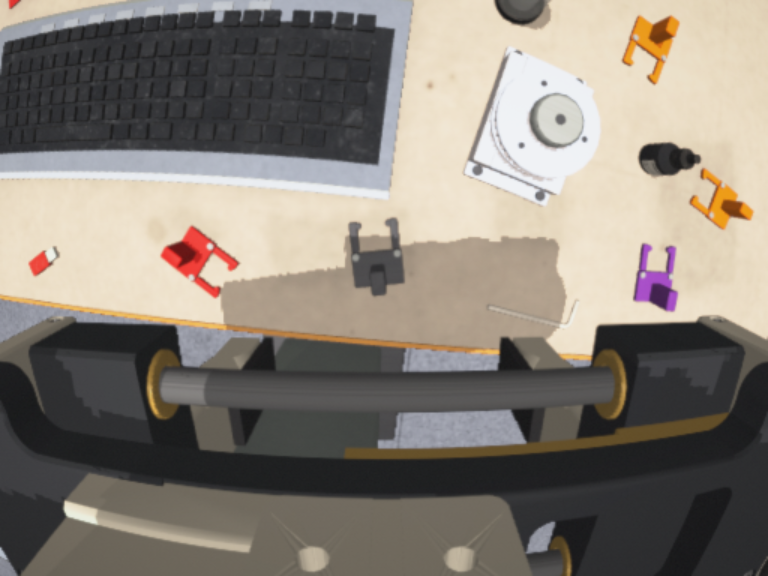

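The wrist view shows the dark clip at (377,255) in the enlarged image, mouth up. The stand's pulley is at (548,130) with its head at (557,118), and the bottle is at (668,158). Next I'll zoom in on the clip and the stand.

```bash
python3 - <<'E'
import numpy as np,cv2
im=np.load("w1.npz")["im"][:,:,::-1]
a=cv2.resize(im[140:205,225:280],None,fx=6,fy=6,interpolation=cv2.INTER_CUBIC)
b=cv2.resize(im[28:145,305:410],None,fx=4,fy=4,interpolation=cv2.INTER_CUBIC)
o=np.zeros((480,760,3),np.uint8);o[:a.shape[0],:a.shape[1]]=a;o[:b.shape[0],335:335+b.shape[1]]=b
cv2.imwrite("pics/z1.png",o)
E
```

```text
(no output)
```

View pics/z1.png

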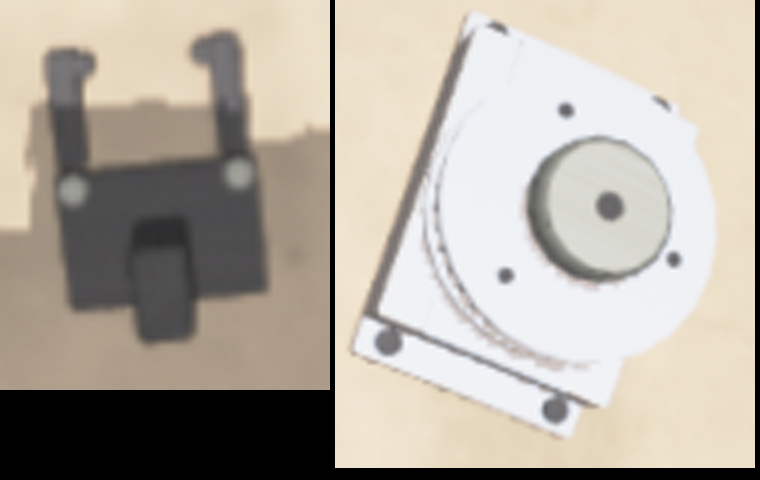

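```bash
python3 - <<'E'
from h import *
K=dict(np.load("w1.npz"))
c=lambda X,Y:(225+X/6-.42,140+Y/6-.42); b=lambda X,Y:(305+(X-335)/4-.37,28+Y/4-.37)
P=lambda p,z:at("wrist",*p,z,K)
L,R=P(c(73,188),.007),P(c(238,173),.007)
ang=lambda v:np.degrees(np.arctan2(v[1],v[0]))
print("pins",L,R,np.linalg.norm(L-R),"yaw",ang(L-R)-90)
A,B=P(c(76,308),.005),P(c(267,288),.005);print("rear",A,B,np.linalg.norm(A-B),ang(A-B)-90)
m=(L+R)/2;r=(A+B)/2;print("axis yaw",ang(m-r),np.linalg.norm(m-r))
print("tabtop",np.mean([P(c(*p),.04) for p in((135,248),(188,246),(140,340),(193,336))],0))
for z in(.004,.012,.03):
    f1,f2,r1,r2=[P(b(*p),z) for p in((388,342),(555,410),(497,28),(662,103))]
    f=(f1+f2)/2;rr=(r1+r2)/2
    print(z,"front",f,np.linalg.norm(f1-f2),"yaw",ang(f1-f2)-90,ang(r1-r2)-90,ang(rr-f),np.linalg.norm(rr-f),"mid",(f+rr)/2)
for h in(-.008,-.004,0,.004,.008):
    hs=[P(b(*p),.062+h) for p in((566,110),(505,275),(673,259))]
    print(h,"face",np.mean(hs,0)[:2],"head",P(b(610,206),.082+h)[:2])
E
```

```text
pins [ 0.43899379 -0.07396207  0.007     ] [ 0.44544496 -0.10893987  0.007     ] 0.03556773753309355 yaw 10.449977167559908
rear [ 0.41205463 -0.07654984  0.005     ] [ 0.42035967 -0.11779391  0.005     ] 0.04207192481509228 11.385009036882806
axis yaw 12.403673006883277 0.026708883955451266
tabtop [ 0.42558801 -0.09534333  0.04      ]
0.004 front [ 0.51647873 -0.20022884  0.004     ] 0.06088617668710294 yaw -13.692541838310433 -13.056727155817384 -13.99754492647424 0.11483215569396266 mid [ 0.5721899  -0.21411666  0.004     ]
0.012 front [ 0.51629652 -0.19799416  0.012     ] 0.05960523640987378 yaw -13.692541838310348 -13.056727155817441 -13.997544926474237 0.1124162849437698 mid [ 0.57083563 -0.2115898   0.012     ]
0.03 front [ 0.51588655 -0.19296613  0.03      ] 0.05672312078610818 yaw -13.692541838310405 -13.056727155817399 -13.997544926474227 0.10698057575583599 mid [ 0.56778851 -0.20590438  0.03      ]
-0.008 face [ 0.56732477 -0.21434516] head [ 0.56731893 -0.21463776]
-0.004 face [ 0.56660404 -0.21288769] head [ 0.56655182 -0.21308256]
0 face [ 0.56588331 -0.21143022] head [ 0.56578471 -0.21152736]
0.004 face [ 0.56516258 -0.20997274] head [ 0.56501759 -0.20997216]
0.008 face [ 0.56444185 -0.20851527] head [ 0.56425048 -0.20841696]
```

```bash
python3 -m crank '[{"dx":-0.4,"dy":-0.2,"dz":2,"wx":0,"wy":0,"wz":-2},{"dx":-0.8,"dy":-0.4,"dz":5,"wx":0,"wy":0,"wz":-4},{"dx":-1.4,"dy":-0.7,"dz":8,"wx":0,"wy":0,"wz":-6},{"dx":-1.4,"dy":-0.7,"dz":11,"wx":0,"wy":0,"wz":-6},{"dx":-1.4,"dy":-0.7,"dz":13.5,"wx":0,"wy":0,"wz":-6},{"dx":-1.4,"dy":-0.7,"dz":15.5,"wx":0,"wy":0,"wz":-6},{"dx":-1.4,"dy":-0.7,"dz":16.5,"wx":0,"wy":0,"wz":-6},{"dx":-1.4,"dy":-0.7,"dz":17,"wx":0,"wy":0,"wz":-6},{"dx":-1.4,"dy":-0.7,"dz":17,"wx":0,"wy":0,"wz":-6},{"dx":-1.4,"dy":-0.7,"dz":17,"wx":0,"wy":0,"wz":-6}]' 4
python3 - <<'E'
from h import *
im=arm.grab_frame("wrist");cv2.imwrite("pics/w2.png",cv2.resize(im[100:350,130:400,::-1],None,fx=2.4,fy=2.4))
marks("wrist",("clip","clip_tab","stand_axis"))
E
```

```text
t: 4.85
eef_pos: [0.425, -0.0935, 0.0572]
ee_rot: [3.142, -0.001, 0.202]
force: [0.1, 0.1, 0.8]
width: 0.0403
gripper_force: 0.0
wrist clip [([0.4151, 0.0574, 0.0024], 0.79)]
wrist clip_tab [([0.4343, 0.0847, 0.0262], 0.93), ([0.4258, -0.0958, 0.0188], 0.87)]
wrist stand_axis [([0.5699, -0.2126, 0.0634], 0.55)]
```

View pics/w2.png

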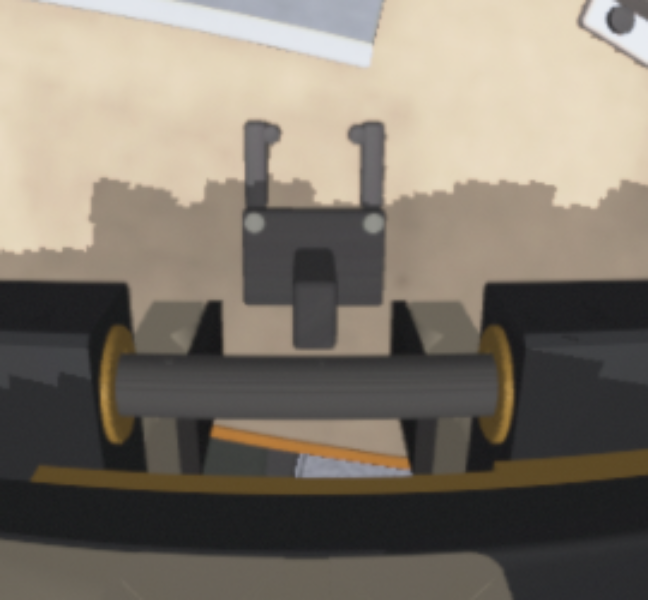

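The clip is square to the tool: its pins are level at (254,223) and (374,223). The tab at (315,315) sits about 2 mm right of the finger centre, so I'll work out the offset.

```bash
python3 - <<'E'
from h import *
c=lambda X,Y:(130+X/2.4-.3,100+Y/2.4-.3)
s=arm.get_state();y=s["ee_rot"][2];R=np.array([[np.cos(y),np.sin(y)],[np.sin(y),-np.cos(y)]])
def P(p,z):
    w=at("wrist",*c(*p),z)[:2];return w,R.T@(w-s["eef_pos"][:2])*100
print("tab",P((315,283),.04),P((315,348),.04),"pins",P((254,223),.007),P((374,223),.007),"rear",P((243,303),.006),P((384,303),.006))
E
```

```text
tab (array([ 0.43398473, -0.09323503]), array([0.91049419, 0.14604336])) (array([ 0.41594425, -0.09697037]), array([-0.93181136,  0.15123844])) pins (array([ 0.43793667, -0.074111  ]), array([ 1.6801666 , -1.64869073])) (array([ 0.44511241, -0.10949704]), array([1.67555694, 1.96193378])) rear (array([ 0.41160934, -0.07530212]), array([-0.92320108, -2.05850527])) (array([ 0.42034027, -0.11855212]), array([-0.9327049 ,  2.35372969]))
```

```bash
python3 -m crank '[{"dx":-0.05,"dy":0.15,"dz":1,"wx":0,"wy":0,"wz":0},{"dx":-0.05,"dy":0.15,"dz":2,"wx":0,"wy":0,"wz":0},{"dx":-0.05,"dy":0.15,"dz":3,"wx":0,"wy":0,"wz":0},{"dx":-0.05,"dy":0.15,"dz":3.8,"wx":0,"wy":0,"wz":0},{"dx":-0.05,"dy":0.15,"dz":4.4,"wx":0,"wy":0,"wz":0},{"dx":-0.05,"dy":0.15,"dz":4.7,"wx":0,"wy":0,"wz":0},{"dx":-0.05,"dy":0.15,"dz":4.7,"wx":0,"wy":0,"wz":0},{"dx":-0.05,"dy":0.15,"dz":4.7,"wx":0,"wy":0,"wz":0},{"dx":-0.05,"dy":0.15,"dz":4.7,"wx":0,"wy":0,"wz":0},{"dx":-0.05,"dy":0.15,"dz":4.7,"wx":0,"wy":0,"wz":0}]'
python3 -m crank '[{"dx":0,"dy":0,"dz":0,"wx":0,"wy":0,"wz":0},{"dx":0,"dy":0,"dz":0,"wx":0,"wy":0,"wz":0},{"dx":0,"dy":0,"dz":0,"wx":0,"wy":0,"wz":0},{"dx":0,"dy":0,"dz":0,"wx":0,"wy":0,"wz":0},{"dx":0,"dy":0,"dz":0,"wx":0,"wy":0,"wz":0},{"dx":0,"dy":0,"dz":0,"wx":0,"wy":0,"wz":0},{"dx":0,"dy":0,"dz":0,"wx":0,"wy":0,"wz":0},{"dx":0,"dy":0,"dz":0,"wx":0,"wy":0,"wz":0},{"dx":0,"dy":0,"dz":0,"wx":0,"wy":0,"wz":0},{"dx":0,"dy":0,"dz":0,"wx":0,"wy":0,"wz":0}]' 0.8 40
```

```text
t: 6.3
eef_pos: [0.4245, -0.0952, 0.0098]
ee_rot: [3.142, -0.0, 0.201]
force: [-0.1, 0.9, -0.2]
width: 0.0401
gripper_force: 0.0
t: 7.55
eef_pos: [0.4243, -0.0952, 0.0096]
ee_rot: [3.142, -0.0, 0.201]
force: [-0.0, -0.7, -0.1]
width: 0.0117
gripper_force: 40.0
```

```bash
python3 -m crank '[{"dx":0,"dy":0,"dz":-2,"wx":0,"wy":0,"wz":0},{"dx":0,"dy":0,"dz":-5,"wx":0,"wy":0,"wz":0},{"dx":0,"dy":1,"dz":-8,"wx":0,"wy":0,"wz":3},{"dx":1,"dy":3,"dz":-11,"wx":0,"wy":0,"wz":8},{"dx":2,"dy":5,"dz":-11,"wx":0,"wy":0,"wz":13},{"dx":3,"dy":7.5,"dz":-11,"wx":0,"wy":0,"wz":18},{"dx":3.5,"dy":9.5,"dz":-11,"wx":0,"wy":0,"wz":23},{"dx":4,"dy":10.6,"dz":-11,"wx":0,"wy":0,"wz":25},{"dx":4,"dy":10.6,"dz":-11,"wx":0,"wy":0,"wz":25},{"dx":4,"dy":10.6,"dz":-11,"wx":0,"wy":0,"wz":25}]'
python3 - <<'E'
from h import *
K=arm.calibration("wrist");im=arm.grab_frame("wrist");cv2.imwrite("pics/w3.png",cv2.resize(im[0:240,150:400,::-1],None,fx=2.5,fy=2.5,interpolation=cv2.INTER_CUBIC))
np.savez("w3.npz",**{k:K[k] for k in("fx","fy","cx","cy","world_from_camera")})
print(K["world_from_camera"])
marks("wrist",("clip","clip_tab","stand","stand_axis"))
E
```

```text
t: 8.8
eef_pos: [0.4843, -0.1907, 0.1194]
ee_rot: [-3.141, 0.001, -0.234]
force: [-0.2, 0.6, -1.4]
width: 0.0121
gripper_force: 40.0
[[-2.32881270e-01 -9.40083344e-01 -2.49017309e-01  5.51651500e-01]
 [-9.72505172e-01  2.25133791e-01  5.95689986e-02 -2.05704512e-01]
 [ 6.23873673e-05  2.56043125e-01 -9.66665358e-01  2.76999978e-01]
 [ 0.00000000e+00  0.00000000e+00  0.00000000e+00  1.00000000e+00]]
wrist clip [([0.4133, 0.0542, -0.0003], 0.78), ([0.4658, -0.3678, -0.001], 0.7), ([0.5467, -0.4207, -0.0002], 0.57)]
wrist clip_tab [([0.4852, -0.1917, 0.1309], 0.94), ([0.4311, -0.3685, 0.0248], 0.85), ([0.5363, -0.452, 0.0253], 0.78)]
wrist stand [([0.5699, -0.2122, -0.0021], 0.82)]
wrist stand_axis [([0.5672, -0.2098, 0.0625], 0.57)]
```

View pics/w3.png

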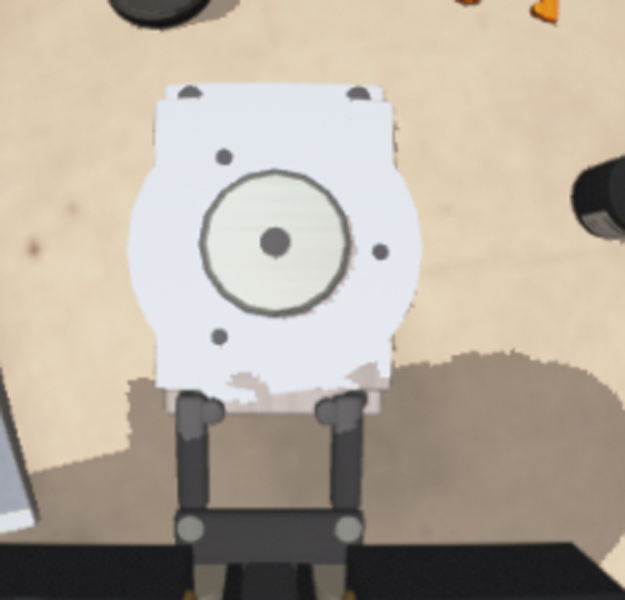

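The clip is level in the fingers and points squarely at the stand. Its pins are at (190,528) and (348,528), the head centre at (275,242), and the pulley holes at (224,157), (380,252) and (219,337). I'll triangulate these with the earlier view.

```bash
python3 - <<'E'
from h import *
K1=dict(np.load("w1.npz"));K3=dict(np.load("w3.npz"))
b=lambda X,Y:(305+(X-335)/4-.37,28+Y/4-.37); c=lambda X,Y:(150+X/2.5-.3,Y/2.5-.3)
T=lambda p,q:tri(ray("wrist",*b(*p),K1),ray("wrist",*c(*q),K3))
print("head",T((610,206),(275,242)))
H=[T(p,q) for p,q in(((566,110),(224,157)),((673,259),(380,252)),((505,275),(219,337)))]
print("holes",H,np.mean(H,0))
s=arm.get_state();y=s["ee_rot"][2];R=np.array([[np.cos(y),np.sin(y)],[np.sin(y),-np.cos(y)]])
P=lambda X,Y,z:R.T@(at("wrist",*c(X,Y),z,K3)[:2]-s["eef_pos"][:2])*1000
zc=s["eef_pos"][2]-.0096
print("pins tool mm",P(190,528,zc+.007),P(348,528,zc+.007),"noses",P(211,411,zc+.006),P(327,411,zc+.006))
for h in(-.006,-.003,0,.003,.006):
    print(h,"head",P(275,242,.082+h),"face",np.mean([P(*p,.062+h) for p in((224,157),(380,252),(219,337))],0),"rim mid y",(P(128,245,.062+h)+P(421,245,.062+h))/2,np.linalg.norm(P(128,245,.062+h)-P(421,245,.062+h)),"headdia",np.linalg.norm(P(201,242,.082+h)-P(350,242,.082+h)))
f=[P(*p,.03) for p in((190,93),(358,93),(157,388),(389,388))];print("foot",f)
E
```

```text
head [ 0.56530446 -0.21055351  0.08450468]
holes [array([ 0.59427983, -0.20286605,  0.06472337]), array([ 0.55758065, -0.23945296,  0.0643758 ]), array([ 0.5441278 , -0.18923877,  0.06471708])] [ 0.56532943 -0.21051926  0.06460542]
pins tool mm [ 17.41150504 -18.86069633] [17.37508685 16.94310846] noses [ 43.94561052 -13.6331402 ] [43.91995941 11.76889306]
-0.006 head [83.68990061  0.70608301] face [83.5794675   0.69209787] rim mid y [85.23161176  0.78337896] 86.85507174596346 headdia 39.791250379437
-0.003 head [83.4653961   0.68191894] face [83.37677924  0.67031044] rim mid y [85.0064962   0.76035241] 85.67604350564022 headdia 39.19735105520158
0 head [83.24089159  0.65775486] face [83.17409097  0.648523  ] rim mid y [84.78138063  0.73732587] 84.49701526531697 headdia 38.603451730966185
0.003 head [83.01638709  0.63359079] face [82.97140271  0.62673557] rim mid y [84.55626507  0.71429932] 83.31798702499383 headdia 38.00955240673079
0.006 head [82.79188258  0.60942672] face [82.76871445  0.60494813] rim mid y [84.33114951  0.69127278] 82.13895878467062 headdia 37.41565308249545
foot [array([138.91474837, -26.93175421]), array([138.99749222,  28.59677182]), array([ 38.73208959, -38.58991175]), array([38.69250346, 39.45567138])]
```

```bash
python3 -m crank '[{"dx":0.3,"dy":0.16,"dz":0,"wx":0,"wy":0,"wz":0},{"dx":0.7,"dy":0.16,"dz":1,"wx":0,"wy":0,"wz":0},{"dx":1.1,"dy":0.16,"dz":2,"wx":0,"wy":0,"wz":0},{"dx":1.4,"dy":0.16,"dz":2.8,"wx":0,"wy":0,"wz":0},{"dx":1.4,"dy":0.16,"dz":3.4,"wx":0,"wy":0,"wz":0},{"dx":1.4,"dy":0.16,"dz":3.8,"wx":0,"wy":0,"wz":0},{"dx":1.4,"dy":0.16,"dz":4,"wx":0,"wy":0,"wz":0},{"dx":1.4,"dy":0.16,"dz":4.1,"wx":0,"wy":0,"wz":0},{"dx":1.4,"dy":0.16,"dz":4.1,"wx":0,"wy":0,"wz":0},{"dx":1.4,"dy":0.16,"dz":4.1,"wx":0,"wy":0,"wz":0}]'
python3 - <<'E'
from h import *
K=arm.calibration("wrist");im=arm.grab_frame("wrist");cv2.imwrite("pics/w4.png",cv2.resize(im[0:240,150:400,::-1],None,fx=2.5,fy=2.5,interpolation=cv2.INTER_CUBIC))
np.savez("w4.npz",**{k:K[k] for k in("fx","fy","cx","cy","world_from_camera")})
E
```

```text
t: 10.3
eef_pos: [0.4981, -0.1959, 0.0788]
ee_rot: [-3.142, -0.0, -0.235]
force: [-0.3, -0.5, -0.9]
width: 0.0119
gripper_force: 40.0
```

View pics/w4.png

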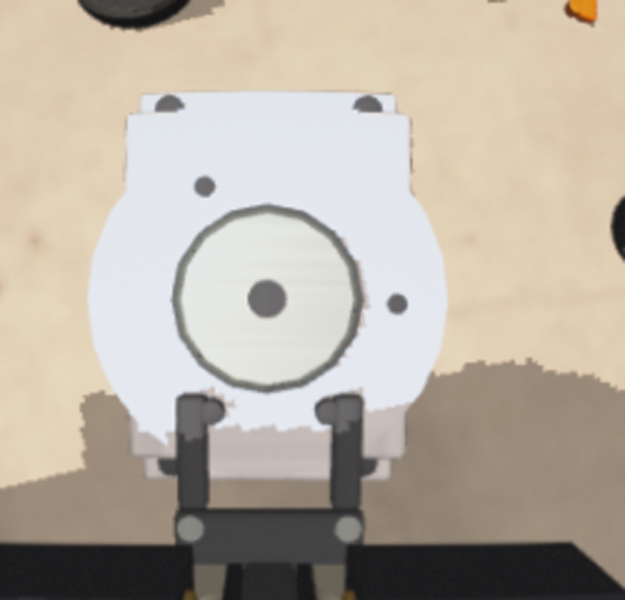

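The clip is centred on the head (clip middle x=269, head x=267), with its jaws over the pulley just short of the head. Now I'll feel downward for the pulley's face.

```bash
python3 -m crank '[{"dx":0,"dy":0,"dz":0.05,"wx":0,"wy":0,"wz":0},{"dx":0,"dy":0,"dz":0.1,"wx":0,"wy":0,"wz":0},{"dx":0,"dy":0,"dz":0.15,"wx":0,"wy":0,"wz":0},{"dx":0,"dy":0,"dz":0.2,"wx":0,"wy":0,"wz":0},{"dx":0,"dy":0,"dz":0.25,"wx":0,"wy":0,"wz":0},{"dx":0,"dy":0,"dz":0.25,"wx":0,"wy":0,"wz":0},{"dx":0,"dy":0,"dz":0.25,"wx":0,"wy":0,"wz":0},{"dx":0,"dy":0,"dz":0.25,"wx":0,"wy":0,"wz":0},{"dx":0,"dy":0,"dz":0.25,"wx":0,"wy":0,"wz":0},{"dx":0,"dy":0,"dz":0.25,"wx":0,"wy":0,"wz":0}]'
```

```text
t: 11.6
eef_pos: [0.498, -0.1959, 0.0761]
ee_rot: [3.142, -0.0, -0.235]
force: [0.8, -0.2, -0.3]
width: 0.012
gripper_force: 40.0
```

```bash
python3 -m crank '[{"dx":0,"dy":0,"dz":0.02,"wx":0,"wy":0,"wz":0},{"dx":0,"dy":0,"dz":0.04,"wx":0,"wy":0,"wz":0},{"dx":0,"dy":0,"dz":0.06,"wx":0,"wy":0,"wz":0},{"dx":0,"dy":0,"dz":0.08,"wx":0,"wy":0,"wz":0},{"dx":0,"dy":0,"dz":0.1,"wx":0,"wy":0,"wz":0},{"dx":0,"dy":0,"dz":0.1,"wx":0,"wy":0,"wz":0},{"dx":0,"dy":0,"dz":0.1,"wx":0,"wy":0,"wz":0},{"dx":0,"dy":0,"dz":0.1,"wx":0,"wy":0,"wz":0},{"dx":0,"dy":0,"dz":0.1,"wx":0,"wy":0,"wz":0},{"dx":0,"dy":0,"dz":0.1,"wx":0,"wy":0,"wz":0}]'
```

```text
t: 12.85
eef_pos: [0.498, -0.1959, 0.0751]
ee_rot: [3.142, -0.0, -0.235]
force: [-0.4, 0.1, -0.8]
width: 0.012
gripper_force: 40.0
```

```bash
python3 -m crank '[{"dx":0,"dy":0,"dz":0.02,"wx":0,"wy":0,"wz":0},{"dx":0,"dy":0,"dz":0.04,"wx":0,"wy":0,"wz":0},{"dx":0,"dy":0,"dz":0.06,"wx":0,"wy":0,"wz":0},{"dx":0,"dy":0,"dz":0.08,"wx":0,"wy":0,"wz":0},{"dx":0,"dy":0,"dz":0.1,"wx":0,"wy":0,"wz":0},{"dx":0,"dy":0,"dz":0.1,"wx":0,"wy":0,"wz":0},{"dx":0,"dy":0,"dz":0.1,"wx":0,"wy":0,"wz":0},{"dx":0,"dy":0,"dz":0.1,"wx":0,"wy":0,"wz":0},{"dx":0,"dy":0,"dz":0.1,"wx":0,"wy":0,"wz":0},{"dx":0,"dy":0,"dz":0.1,"wx":0,"wy":0,"wz":0}]'
```

```text
t: 14.1
eef_pos: [0.4979, -0.1959, 0.0743]
ee_rot: [3.142, -0.0, -0.235]
force: [-3.5, 1.4, 3.7]
width: 0.0115
gripper_force: 40.0
```

```bash
python3 -m crank '[{"dx":0,"dy":0,"dz":-0.05,"wx":0,"wy":0,"wz":0},{"dx":0,"dy":0,"dz":-0.1,"wx":0,"wy":0,"wz":0},{"dx":0,"dy":0,"dz":-0.15,"wx":0,"wy":0,"wz":0},{"dx":0.1,"dy":0,"dz":-0.15,"wx":0,"wy":0,"wz":0},{"dx":0.2,"dy":0,"dz":-0.15,"wx":0,"wy":0,"wz":0},{"dx":0.3,"dy":0,"dz":-0.15,"wx":0,"wy":0,"wz":0},{"dx":0.4,"dy":0,"dz":-0.15,"wx":0,"wy":0,"wz":0},{"dx":0.5,"dy":0,"dz":-0.15,"wx":0,"wy":0,"wz":0},{"dx":0.5,"dy":0,"dz":-0.15,"wx":0,"wy":0,"wz":0},{"dx":0.5,"dy":0,"dz":-0.15,"wx":0,"wy":0,"wz":0}]'
python3 - <<'E'
from h import *
s=arm.get_state();print(s["force"],s["moment"],s["eef_pos"])
E
```

```text
t: 15.35
eef_pos: [0.5028, -0.197, 0.0755]
ee_rot: [-3.142, 0.0, -0.235]
force: [0.0, 0.9, -0.9]
width: 0.0114
gripper_force: 40.0
[ 0.00357287  0.93840368 -0.91302004] [-0.04661365  0.01353739  0.02686421] [ 0.50278358 -0.19703931  0.07553637]
```

```bash
python3 -m crank '[{"dx":0.15,"dy":-0.04,"dz":0,"wx":0,"wy":0,"wz":0},{"dx":0.3,"dy":-0.04,"dz":0,"wx":0,"wy":0,"wz":0},{"dx":0.45,"dy":-0.04,"dz":0,"wx":0,"wy":0,"wz":0},{"dx":0.6,"dy":-0.04,"dz":0,"wx":0,"wy":0,"wz":0},{"dx":0.75,"dy":-0.04,"dz":0,"wx":0,"wy":0,"wz":0},{"dx":0.9,"dy":-0.04,"dz":0,"wx":0,"wy":0,"wz":0},{"dx":1,"dy":-0.04,"dz":0,"wx":0,"wy":0,"wz":0},{"dx":1.1,"dy":-0.04,"dz":0,"wx":0,"wy":0,"wz":0},{"dx":1.1,"dy":-0.04,"dz":0,"wx":0,"wy":0,"wz":0},{"dx":1.1,"dy":-0.04,"dz":0,"wx":0,"wy":0,"wz":0}]'
python3 - <<'E'
from h import *
s=arm.get_state();print(s["force"],s["moment"],s["eef_pos"])
E
```

```text
t: 16.6
eef_pos: [0.5136, -0.1992, 0.0755]
ee_rot: [3.142, 0.0, -0.235]
force: [0.9, 0.0, -1.5]
width: 0.0116
gripper_force: 40.0
[ 0.85059502  0.03171459 -1.50289375] [-0.01342147 -0.01317419 -0.01083148] [ 0.51357188 -0.19920035  0.07554693]
```

```bash
python3 -m crank '[{"dx":0.05,"dy":0,"dz":0,"wx":0,"wy":0,"wz":0},{"dx":0.1,"dy":0,"dz":0,"wx":0,"wy":0,"wz":0},{"dx":0.15,"dy":0,"dz":0,"wx":0,"wy":0,"wz":0},{"dx":0.2,"dy":0,"dz":0,"wx":0,"wy":0,"wz":0},{"dx":0.25,"dy":0,"dz":0,"wx":0,"wy":0,"wz":0},{"dx":0.3,"dy":0,"dz":0,"wx":0,"wy":0,"wz":0},{"dx":0.35,"dy":0,"dz":0,"wx":0,"wy":0,"wz":0},{"dx":0.4,"dy":0,"dz":0,"wx":0,"wy":0,"wz":0},{"dx":0.4,"dy":0,"dz":0,"wx":0,"wy":0,"wz":0},{"dx":0.4,"dy":0,"dz":0,"wx":0,"wy":0,"wz":0}]'
python3 - <<'E'
from h import *
s=arm.get_state();print(s["force"],s["moment"],s["eef_pos"])
E
```

```text
t: 17.85
eef_pos: [0.5168, -0.2001, 0.0752]
ee_rot: [3.141, 0.001, -0.235]
force: [-5.3, 2.1, -2.1]
width: 0.0117
gripper_force: 40.0
[-5.3056661   2.06901729 -2.08999428] [0.69672449 1.83445333 0.04324539] [ 0.51679219 -0.20006908  0.07520998]
```

```bash
python3 -m crank '[{"dx":0.05,"dy":0,"dz":0,"wx":0,"wy":0,"wz":0},{"dx":0.1,"dy":0,"dz":0,"wx":0,"wy":0,"wz":0},{"dx":0.15,"dy":0,"dz":0,"wx":0,"wy":0,"wz":0},{"dx":0.2,"dy":0,"dz":0,"wx":0,"wy":0,"wz":0},{"dx":0.25,"dy":0,"dz":0,"wx":0,"wy":0,"wz":0},{"dx":0.3,"dy":0,"dz":0,"wx":0,"wy":0,"wz":0},{"dx":0.3,"dy":0,"dz":0,"wx":0,"wy":0,"wz":0},{"dx":0.3,"dy":0,"dz":0,"wx":0,"wy":0,"wz":0},{"dx":0.3,"dy":0,"dz":0,"wx":0,"wy":0,"wz":0},{"dx":0.3,"dy":0,"dz":0,"wx":0,"wy":0,"wz":0}]'
python3 - <<'E'
from h import *
s=arm.get_state();print(s["force"],s["moment"],s["eef_pos"])
E
```

```text
t: 19.1
eef_pos: [0.5206, -0.2009, 0.0756]
ee_rot: [3.142, -0.0, -0.235]
force: [-4.3, 0.9, -1.4]
width: 0.0114
gripper_force: 40.0
[-4.25377263  0.91487489 -1.38374193] [0.40902302 1.45221969 0.03920533] [ 0.52058426 -0.20089894  0.07563351]
```

```bash
python3 -m crank '[{"dx":0.05,"dy":0,"dz":0,"wx":0,"wy":0,"wz":0},{"dx":0.1,"dy":0,"dz":0,"wx":0,"wy":0,"wz":0},{"dx":0.15,"dy":0,"dz":0,"wx":0,"wy":0,"wz":0},{"dx":0.2,"dy":0,"dz":0,"wx":0,"wy":0,"wz":0},{"dx":0.25,"dy":0,"dz":0,"wx":0,"wy":0,"wz":0},{"dx":0.3,"dy":0,"dz":0,"wx":0,"wy":0,"wz":0},{"dx":0.35,"dy":0,"dz":0,"wx":0,"wy":0,"wz":0},{"dx":0.4,"dy":0,"dz":0,"wx":0,"wy":0,"wz":0},{"dx":0.4,"dy":0,"dz":0,"wx":0,"wy":0,"wz":0},{"dx":0.4,"dy":0,"dz":0,"wx":0,"wy":0,"wz":0}]'
python3 - <<'E'
from h import *
s=arm.get_state();print(s["force"],s["moment"],s["eef_pos"])
E
```

```text
t: 20.35
eef_pos: [0.5248, -0.2018, 0.0757]
ee_rot: [-3.142, -0.001, -0.235]
force: [-0.4, 0.7, -1.3]
width: 0.0115
gripper_force: 40.0
[-0.35025447  0.6959512  -1.32394557] [0.06373471 0.20726206 0.00146081] [ 0.52479566 -0.20182283  0.07571694]
```

```bash
python3 -m crank '[{"dx":0.05,"dy":0,"dz":0,"wx":0,"wy":0,"wz":0},{"dx":0.1,"dy":0,"dz":0,"wx":0,"wy":0,"wz":0},{"dx":0.15,"dy":0,"dz":0,"wx":0,"wy":0,"wz":0},{"dx":0.2,"dy":0,"dz":0,"wx":0,"wy":0,"wz":0},{"dx":0.25,"dy":0,"dz":0,"wx":0,"wy":0,"wz":0},{"dx":0.3,"dy":0,"dz":0,"wx":0,"wy":0,"wz":0},{"dx":0.35,"dy":0,"dz":0,"wx":0,"wy":0,"wz":0},{"dx":0.4,"dy":0,"dz":0,"wx":0,"wy":0,"wz":0},{"dx":0.4,"dy":0,"dz":0,"wx":0,"wy":0,"wz":0},{"dx":0.4,"dy":0,"dz":0,"wx":0,"wy":0,"wz":0}]'
python3 - <<'E'
from h import *
s=arm.get_state();print(s["force"],s["moment"],s["eef_pos"])
E
```

```text
t: 21.6
eef_pos: [0.5284, -0.2027, 0.0756]
ee_rot: [-3.142, -0.0, -0.235]
force: [1.2, 0.2, -1.4]
width: 0.012
gripper_force: 40.0
[ 1.24949393  0.17217532 -1.38823953] [-0.02332572 -0.28349998  0.01519061] [ 0.52844445 -0.20272527  0.07563433]
```

```bash
python3 -m crank '[{"dx":0.05,"dy":0,"dz":0,"wx":0,"wy":0,"wz":0},{"dx":0.1,"dy":0,"dz":0,"wx":0,"wy":0,"wz":0},{"dx":0.15,"dy":0,"dz":0,"wx":0,"wy":0,"wz":0},{"dx":0.2,"dy":0,"dz":0,"wx":0,"wy":0,"wz":0},{"dx":0.2,"dy":0,"dz":0,"wx":0,"wy":0,"wz":0},{"dx":0.2,"dy":0,"dz":0,"wx":0,"wy":0,"wz":0},{"dx":0.2,"dy":0,"dz":0,"wx":0,"wy":0,"wz":0},{"dx":0.2,"dy":0,"dz":0,"wx":0,"wy":0,"wz":0},{"dx":0.2,"dy":0,"dz":0,"wx":0,"wy":0,"wz":0},{"dx":0.2,"dy":0,"dz":0,"wx":0,"wy":0,"wz":0}]'
python3 - <<'E'
from h import *
s=arm.get_state();print(s["force"],s["moment"],s["eef_pos"])
E
```

```text
t: 22.85
eef_pos: [0.5302, -0.2032, 0.0756]
ee_rot: [3.142, -0.0, -0.235]
force: [-0.5, -0.1, -1.6]
width: 0.012
gripper_force: 40.0
[-0.46829295 -0.14080159 -1.6049828 ] [-0.05598723  0.03069371  0.07477917] [ 0.53016129 -0.20317241  0.07557228]
```

```bash
python3 -m crank '[{"dx":0.05,"dy":0,"dz":0,"wx":0,"wy":0,"wz":0},{"dx":0.1,"dy":0,"dz":0,"wx":0,"wy":0,"wz":0},{"dx":0.15,"dy":0,"dz":0,"wx":0,"wy":0,"wz":0},{"dx":0.15,"dy":0,"dz":0,"wx":0,"wy":0,"wz":0},{"dx":0.15,"dy":0,"dz":0,"wx":0,"wy":0,"wz":0},{"dx":0.15,"dy":0,"dz":0,"wx":0,"wy":0,"wz":0},{"dx":0.15,"dy":0,"dz":0,"wx":0,"wy":0,"wz":0},{"dx":0.15,"dy":0,"dz":0,"wx":0,"wy":0,"wz":0},{"dx":0.15,"dy":0,"dz":0,"wx":0,"wy":0,"wz":0},{"dx":0.15,"dy":0,"dz":0,"wx":0,"wy":0,"wz":0}]'
python3 - <<'E'
from h import *
s=arm.get_state();print(s["force"],s["moment"],s["eef_pos"])
E
```

```text
t: 24.1
eef_pos: [0.5316, -0.2035, 0.0756]
ee_rot: [3.142, -0.0, -0.235]
force: [-0.5, 0.1, -0.6]
width: 0.0114
gripper_force: 40.0
[-0.54485481  0.09174587 -0.62463678] [-0.03177812  0.01837553 -0.07483686] [ 0.53162837 -0.20351438  0.07558116]
```

```bash
python3 -m crank '[{"dx":0.03,"dy":0,"dz":0,"wx":0,"wy":0,"wz":0},{"dx":0.06,"dy":0,"dz":0,"wx":0,"wy":0,"wz":0},{"dx":0.1,"dy":0,"dz":0,"wx":0,"wy":0,"wz":0},{"dx":0.1,"dy":0,"dz":0,"wx":0,"wy":0,"wz":0},{"dx":0.1,"dy":0,"dz":0,"wx":0,"wy":0,"wz":0},{"dx":0.1,"dy":0,"dz":0,"wx":0,"wy":0,"wz":0},{"dx":0.1,"dy":0,"dz":0,"wx":0,"wy":0,"wz":0},{"dx":0.1,"dy":0,"dz":0,"wx":0,"wy":0,"wz":0},{"dx":0.1,"dy":0,"dz":0,"wx":0,"wy":0,"wz":0},{"dx":0.1,"dy":0,"dz":0,"wx":0,"wy":0,"wz":0}]'
python3 - <<'E'
from h import *
s=arm.get_state();print(s["force"],s["moment"],s["eef_pos"])
E
```

```text
t: 25.35
eef_pos: [0.5326, -0.2038, 0.0756]
ee_rot: [3.142, -0.0, -0.235]
force: [0.2, -0.5, -0.8]
width: 0.0119
gripper_force: 40.0
[ 0.20429709 -0.54410574 -0.83874592] [-0.0014717   0.04696374 -0.01672985] [ 0.53258334 -0.20375514  0.07556911]
```

```bash
python3 -m crank '[{"dx":0.03,"dy":0,"dz":0,"wx":0,"wy":0,"wz":0},{"dx":0.06,"dy":0,"dz":0,"wx":0,"wy":0,"wz":0},{"dx":0.1,"dy":0,"dz":0,"wx":0,"wy":0,"wz":0},{"dx":0.1,"dy":0,"dz":0,"wx":0,"wy":0,"wz":0},{"dx":0.1,"dy":0,"dz":0,"wx":0,"wy":0,"wz":0},{"dx":0.1,"dy":0,"dz":0,"wx":0,"wy":0,"wz":0},{"dx":0.1,"dy":0,"dz":0,"wx":0,"wy":0,"wz":0},{"dx":0.1,"dy":0,"dz":0,"wx":0,"wy":0,"wz":0},{"dx":0.1,"dy":0,"dz":0,"wx":0,"wy":0,"wz":0},{"dx":0.1,"dy":0,"dz":0,"wx":0,"wy":0,"wz":0}]'
python3 - <<'E'
from h import *
s=arm.get_state();print(s["force"],s["moment"],s["eef_pos"])
E
```

```text
t: 26.6
eef_pos: [0.5334, -0.204, 0.0755]
ee_rot: [3.142, 0.0, -0.235]
force: [-2.0, -0.3, -0.7]
width: 0.0115
gripper_force: 40.0
[-1.95267766 -0.3131612  -0.71177238] [ 0.17862926  0.61350767 -0.00575085] [ 0.53342963 -0.20395558  0.0755031 ]
```

```bash
python3 -m crank '[{"dx":0.03,"dy":0,"dz":0,"wx":0,"wy":0,"wz":0},{"dx":0.06,"dy":0,"dz":0,"wx":0,"wy":0,"wz":0},{"dx":0.1,"dy":0,"dz":0,"wx":0,"wy":0,"wz":0},{"dx":0.1,"dy":0,"dz":0,"wx":0,"wy":0,"wz":0},{"dx":0.1,"dy":0,"dz":0,"wx":0,"wy":0,"wz":0},{"dx":0.1,"dy":0,"dz":0,"wx":0,"wy":0,"wz":0},{"dx":0.1,"dy":0,"dz":0,"wx":0,"wy":0,"wz":0},{"dx":0.1,"dy":0,"dz":0,"wx":0,"wy":0,"wz":0},{"dx":0.1,"dy":0,"dz":0,"wx":0,"wy":0,"wz":0},{"dx":0.1,"dy":0,"dz":0,"wx":0,"wy":0,"wz":0}]'
python3 - <<'E'
from h import *
s=arm.get_state();print(s["force"],s["moment"],s["eef_pos"])
im=arm.grab_frame("wrist");cv2.imwrite("pics/w5.png",cv2.resize(im[0:240,150:400,::-1],None,fx=2.5,fy=2.5,interpolation=cv2.INTER_CUBIC))
E
```

```text
t: 27.85
eef_pos: [0.5337, -0.2041, 0.0754]
ee_rot: [3.141, 0.002, -0.235]
force: [-4.9, 1.5, 2.2]
width: 0.0119
gripper_force: 40.0
[-4.93550906  1.48574769  2.17932765] [0.68620568 1.88390902 0.0769648 ] [ 0.53371121 -0.20412239  0.07538562]
```

View pics/w5.png

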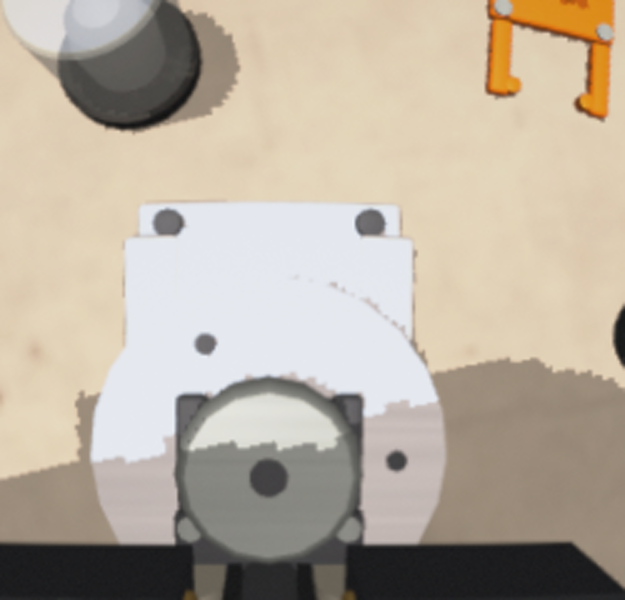

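The clip is home. Both jaw ends sit symmetrically beside the head at (192,400) and (347,400), and the push has risen to 5 N against the floor of the bore. I'll relax the push, let go and lift away.

```bash
python3 -m crank '[{"dx":-0.05,"dy":0,"dz":0,"wx":0,"wy":0,"wz":0},{"dx":-0.1,"dy":0,"dz":0,"wx":0,"wy":0,"wz":0},{"dx":-0.1,"dy":0,"dz":0,"wx":0,"wy":0,"wz":0},{"dx":-0.1,"dy":0,"dz":0,"wx":0,"wy":0,"wz":0},{"dx":-0.1,"dy":0,"dz":0,"wx":0,"wy":0,"wz":0},{"dx":-0.1,"dy":0,"dz":0,"wx":0,"wy":0,"wz":0},{"dx":-0.1,"dy":0,"dz":0,"wx":0,"wy":0,"wz":0},{"dx":-0.1,"dy":0,"dz":0,"wx":0,"wy":0,"wz":0},{"dx":-0.1,"dy":0,"dz":0,"wx":0,"wy":0,"wz":0},{"dx":-0.1,"dy":0,"dz":0,"wx":0,"wy":0,"wz":0}]'
python3 -m crank '[{"dx":0,"dy":0,"dz":0,"wx":0,"wy":0,"wz":0},{"dx":0,"dy":0,"dz":0,"wx":0,"wy":0,"wz":0},{"dx":0,"dy":0,"dz":0,"wx":0,"wy":0,"wz":0},{"dx":0,"dy":0,"dz":0,"wx":0,"wy":0,"wz":0},{"dx":0,"dy":0,"dz":0,"wx":0,"wy":0,"wz":0},{"dx":0,"dy":0,"dz":0,"wx":0,"wy":0,"wz":0},{"dx":0,"dy":0,"dz":0,"wx":0,"wy":0,"wz":0},{"dx":0,"dy":0,"dz":0,"wx":0,"wy":0,"wz":0},{"dx":0,"dy":0,"dz":0,"wx":0,"wy":0,"wz":0},{"dx":0,"dy":0,"dz":0,"wx":0,"wy":0,"wz":0}]' 3.5
python3 -m crank '[{"dx":0,"dy":0,"dz":-0.5,"wx":0,"wy":0,"wz":0},{"dx":0,"dy":0,"dz":-1.5,"wx":0,"wy":0,"wz":0},{"dx":0,"dy":0,"dz":-3,"wx":0,"wy":0,"wz":0},{"dx":0,"dy":0,"dz":-5,"wx":0,"wy":0,"wz":0},{"dx":-1,"dy":0,"dz":-7,"wx":0,"wy":0,"wz":0},{"dx":-2,"dy":0,"dz":-9,"wx":0,"wy":0,"wz":0},{"dx":-3,"dy":0,"dz":-11,"wx":0,"wy":0,"wz":0},{"dx":-3,"dy":0,"dz":-12,"wx":0,"wy":0,"wz":0},{"dx":-3,"dy":0,"dz":-12,"wx":0,"wy":0,"wz":0},{"dx":-3,"dy":0,"dz":-12,"wx":0,"wy":0,"wz":0}]'
python3 - <<'E'
from h import *
im=arm.grab_frame("wrist");cv2.imwrite("pics/w6.png",cv2.resize(im[60:260,150:380,::-1],None,fx=3,fy=3,interpolation=cv2.INTER_CUBIC))
E
```

```text
t: 29.15
eef_pos: [0.5335, -0.204, 0.0755]
ee_rot: [-3.142, 0.0, -0.235]
force: [-3.0, 0.7, -1.3]
width: 0.0119
gripper_force: 40.0
t: 30.4
eef_pos: [0.5336, -0.204, 0.0756]
ee_rot: [3.142, -0.0, -0.235]
force: [-0.3, -0.1, 0.1]
width: 0.0349
gripper_force: 0.0
t: 31.65
eef_pos: [0.5043, -0.197, 0.1949]
ee_rot: [3.142, 0.001, -0.235]
force: [-0.8, 0.5, -0.5]
width: 0.0353
gripper_force: 0.0
```

View pics/w6.png

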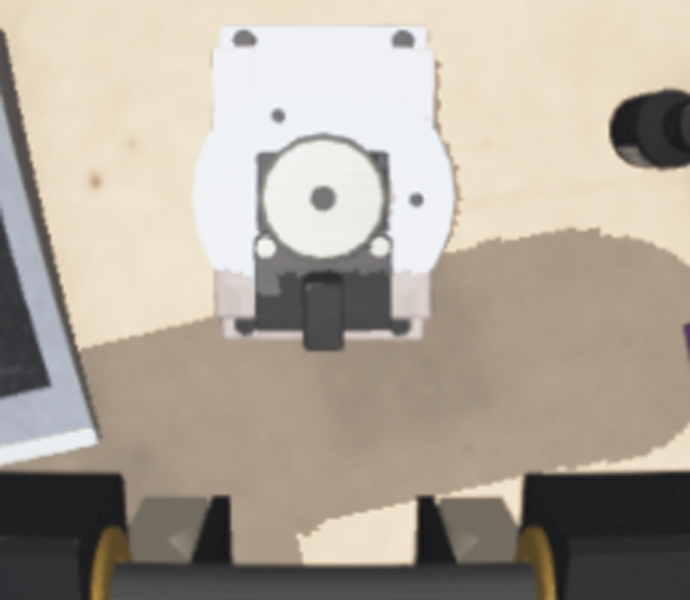

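The clip sits square in the groove: head at (323,198), pins level at (266,247) and (380,247), tab free at (323,315). The gripper is well clear and the bottle hasn't moved.

```bash
python3 -c "
from station import arm
print(arm.job_done())"
```

```text
the job is handed in; nothing more can be done
None
```

The clip is snapped home in the spindle's groove with both jaws shut and has been let go; the highest push I read was about 5 N, and the job was handed in at about 32 s (no verdict was returned).

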